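# Strip the scoring-saw arbor onto its storage board

## Robot

A 6-joint arm with a two-finger parallel gripper is mounted at the origin on the work surface; the furniture and walls round the work are solid. World frame = base frame: x ahead of the robot, y to its left, z up, the work surface at z = 0. Lengths are in m, angles in degrees, forces in N, time in s.
With the tool pointing down it reaches from about 0.4 to 0.825 m from the base axis. Payload 7 kg.
Tool frame: the origin (TCP) lies midway between the tips of the shut fingers; the grasp point (between the pads) lies 19 mm behind it (hold_point_z is the distance from the TCP to the grasp point, in m); z points along the fingers, y is the line along which they close (so a half turn about z gives the same grasp; the last joint's range is limited). The gripper opens to 88 mm and grips with 3 to 60 N. Pads are 19 mm wide; open, the fingers measure 130 mm over their backs; the gripper's body (78 mm by 193 mm) begins 47 mm behind the grasp point.
Start: joints at [90.361, 20.546, 0.682, 0, -70.136, -16.507], TCP at [0.188, 0.648, 0.227] pointing down, gripper open.
Joint ranges: [-176.03, 176.03], [-82.01, 121.73], [-58.28, 71.71], [-173.87, 95.51], [-174.79, -0.11], [-173.66, 173.66]. Speed limits (degrees/s): [136.94, 136.94, 172.46, 180, 180, 180].

## Interface

Orientations are given as [roll, pitch, yaw] about the fixed x, y, z axes, in that order (R = Rz(yaw) Ry(pitch) Rx(roll)).
In Python, from plant import get_state, capture, close_job, hold_point_z gives the robot as it stands.
- The arm moves only by the shell command python3 -m inch 'ROWS' [FORCE]. ROWS is text: rows parted by semicolons, each of 5 numbers parted by spaces: the shift along the tool's x, y, z normalised to -1 to 1, where 1 is 0.15 m, then the turn about the tool's z normalised to -1 to 1, where 1 is 360 degrees, then the opening, from 0 (shut) to 1 (fully open). In form: tx ty tz spin grip; .... A call has exactly 8 rows; each row shifts and turns the commanded pose from where the row before left it, along the tool's axes as they then stand; what a row does not reach is not made up. A row lasts 1/8 s, in which the tool goes at most 62.5 mm and 10.7 degrees, less where a joint would pass 70% of its speed; a pose out of reach is approached as far as the arm can. A call with a number of a shift or a turn outside -1 to 1 is refused whole. A call with a gripper value outside its range is refused whole. The fingers move at their own pace and stop on an object; FORCE is the grip in N (left out, the last holds). Time passes only in rows, so rows that do not move let the fingers close, or fill a call up. It gives the time, the measured TCP pose, the force, the opening and the grip force at its end, in the units of the state.
- get_state(): the state, without advancing time (a new reading comes with each control period).
- capture(name): name is "scene" or "top" or "wrist"; returns a dict with "color" (420x560x3 uint8, blue, green, red), "mtx" (3x3 intrinsics, pixels), "R" (3x3) and "t" (3): a world point X has camera coordinates R X + t. Camera axes: x right, y down, z forward; pixel columns grow to the right and rows downward; lengths in m; the calibration is good to about 2 mm. A picture is of the moment at which its call begins. There is no depth.
- close_job(): hands the job in; it is judged then, once.
The state is a dict: "time_s": time; "joints": joint angles; "qd": joint speeds; "joint_torque": joint torques, N m; "tcp_pos": TCP position; "eef_rot": TCP orientation; "contact_force": force on the tool from outside, world axes, zero at the start; "moment": the same for the moment, N m; "gripper_width": finger opening in m; "gripper_force": force on a finger pad.
Only numpy, scipy, OpenCV 4.12 (cv2) and the standard library are available. Lean on these libraries where they do the work, as an engineer would, in place of code of your own. Each camera call takes 0.05 s, during which the arm holds its last target. There are 200 camera calls.

## Task

Strip the scoring-saw arbor: the nut is already unscrewed, so lift the nut, the spacer ring, the clamping flange and the toothed blade straight up off the spindle, one at a time from the top. Put each part away before taking the next, over the pin on the plywood board whose round black pad is as wide as the part, the same way up as it was, lying flat on the pad. Lower each part down over its pin before you let it go; do not let it fall from above the pin's tip.

Things in the scene. Friction and masses are not known exactly. Their poses are not given: they have to be found in the camera images.
- arbor_stand: spindle in a bench fixture, fixed: grey base 120x120x12 mm, corner screw heads 20 mm high, dark body 60 mm across, steel flange 52 mm across topping out 50 mm above the table, then the spindle, 18 mm across, up to 122 mm. Origin at the centre of the underside, z up. On it from the top: nut, spacer, flange, blade, each with 2 mm play. A loose spanner (not needed) lies 130 mm off on its -x side
- nut: arbor nut, topmost: dark steel hexagon, 30 mm across flats, 35 mm across corners, 16 mm high, plain 22 mm bore, loose on the spindle (no thread to turn). Origin at the centre of its underside, z up; its x axis points at the middle of a flat. Underside 112 mm above the table at the start. 0.07 kg
- spacer: spacer ring, second from the top: plain bright steel ring, 44 mm outside, 22 mm bore, 18 mm high. Origin at the centre of its underside, z up. Underside 94 mm above the table at the start. 0.13 kg
- flange: clamping flange, third from the top: aluminium disc 60 mm across and 8 mm thick with a round hub 40 mm across on top, 22 mm high in all, 22 mm bore. Grasp the hub. Origin at the centre of its underside, z up (hub up). Underside 72 mm above the table at the start. 0.16 kg
- blade: scoring blade, lowest: toothed steel disc 90 mm across and 4 mm thick with a dark round hub 46 mm across on top, 22 mm high in all, 22 mm bore. Grasp the hub. Origin at the centre of its underside, z up (hub up). Underside 50 mm above the table at the start. 0.30 kg
- pin_nut: storage pin of the nut, fixed: round black pad 33 mm across, 8 mm thick, on the board, with an upright pointed steel pin 10 mm across in its middle, tip 27 mm above the pad's top. Origin at the centre of the pad's underside, 20 mm above the table; the part ends with its origin 8 mm above this, the pin in its 22 mm bore (6 mm to spare all round). The smallest of the four pads
- pin_spacer: storage pin of the spacer ring, fixed: round black pad 44 mm across, 8 mm thick, on the board, with an upright pointed steel pin 10 mm across in its middle, tip 27 mm above the pad's top. Origin at the centre of the pad's underside, 20 mm above the table; the part ends with its origin 8 mm above this, the pin in its 22 mm bore (6 mm to spare all round). The second smallest pad
- pin_flange: storage pin of the flange, fixed: round black pad 60 mm across, 8 mm thick, on the board, with an upright pointed steel pin 10 mm across in its middle, tip 27 mm above the pad's top. Origin at the centre of the pad's underside, 20 mm above the table; the part ends with its origin 8 mm above this, the pin in its 22 mm bore (6 mm to spare all round). The second largest pad
- pin_blade: storage pin of the blade, fixed: round black pad 90 mm across, 8 mm thick, on the board, with an upright pointed steel pin 10 mm across in its middle, tip 27 mm above the pad's top. Origin at the centre of the pad's underside, 20 mm above the table; the part ends with its origin 8 mm above this, the pin in its 22 mm bore (6 mm to spare all round). The largest pad
- board: plywood storage board, 260x260x20 mm, lying fixed on the table, which carries the four pins 125 mm apart in a square, 62.5 mm either side of its middle along x and y; which pin stands at which corner changes. Origin at the centre of its underside; x and y along its edges
Not all that is in view belongs to the job. What is shaped like the blade but pink is not meant.

How it is judged:
By the outcome, as a careful person would: the job done as asked, in the order asked, and still so for the second after the job is handed in, with the robot touching nothing.
It also fails if it takes over 96 s, if anything falls off the work surface, if the arm or the gripper's body presses on something with over 40 N, if the wrist force passes 120 N, or if a joint passes its speed limit or range.

## Working session

There is one attempt and no reset: what is moved stays moved. The work goes in short steps, Python scripts to look and compute and a shell command to move; the robot and the scene stay as the last step left them, time stands still between calls to the robot, and variables do not carry over. Pictures are saved under pics/ and viewed, at most 14 in all, crops included, and the job is handed in when it is done.

```bash
ls; mkdir -p pics; python3 - <<'E'
from plant import *
import cv2
print(get_state(),hold_point_z)
for n in("scene","top","wrist"):
    c=capture(n);cv2.imwrite(f"pics/{n}0.png",c["color"]);print(n,c["mtx"].round(1).tolist(),(-c["R"].T@c["t"]).round(3),c["R"].round(3).tolist())
E
```

```text
pics
{'time_s': 0.0, 'joints': array([ 9.03595879e+01,  2.05916639e+01,  6.33056947e-01, -2.02978484e-02,
       -7.01391888e+01, -1.65089460e+01]), 'qd': array([-0.09511694, -0.00510679,  0.06293208,  0.00904248, -0.03212255,
        0.06503187]), 'joint_torque': array([ 3.00504162e-04, -5.82720780e+01,  2.93054241e+01,  6.99713320e+00,
        6.78488650e-03, -1.61648632e-04]), 'tcp_pos': array([0.18761176, 0.64786369, 0.22561414]), 'eef_rot': array([ 1.79900813e+02, -9.49823099e-03, -1.61562621e+01]), 'contact_force': array([-0.23000378, -0.34963949, -0.24241927]), 'moment': array([ 0.03733591, -0.03695582, -0.00523819]), 'gripper_force': 0.0, 'gripper_width': 0.08744004632501651} 0.0188
scene [[472.7, 0.0, 283.6], [0.0, 472.7, 217.5], [0.0, 0.0, 1.0]] [-0.054 -0.662  0.546] [[0.688, -0.725, 0.019], [-0.302, -0.31, -0.902], [0.66, 0.615, -0.432]]
top [[398.5, 0.0, 282.5], [0.0, 398.5, 208.8], [0.0, 0.0, 1.0]] [ 0.525 -0.027  0.997] [[-0.026, -0.999, 0.019], [-0.998, 0.024, -0.057], [0.056, -0.02, -0.998]]
wrist [[370.1, 0.0, 274.0], [0.0, 370.1, 210.8], [0.0, 0.0, 1.0]] [0.258 0.629 0.383] [[-0.278, -0.961, 0.001], [-0.923, 0.267, 0.276], [-0.266, 0.075, -0.961]]
```

View pics/top0.png

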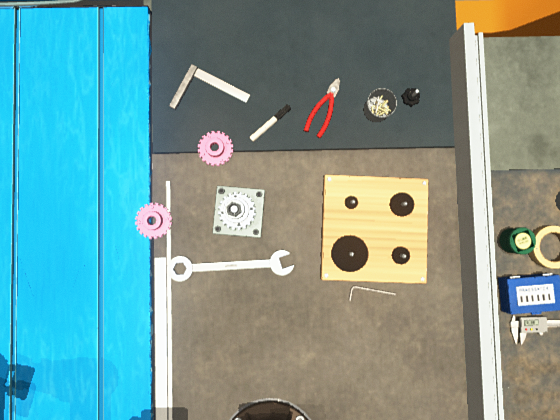

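View pics/scene0.png

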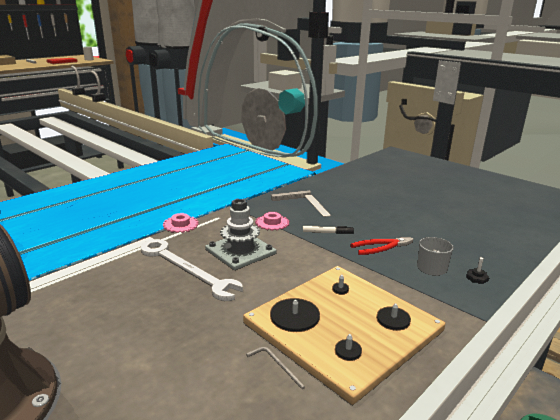

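Top view: the stand is at about (238,211) with the nut at (234,210). The board pads are at (351,202) smallest, (401,256) second smallest, (402,204) second largest and (349,254) largest. Things that could be mistaken for the parts are the pink blades at (215,148) and (153,221), the black knob with a pin at (411,97), and the spanner head at (180,268). In the scene view the stack is at (238,225), and the pads are at (341,286), (348,348), (394,317) and (295,313).

```bash
cat > h.py <<'E'
import cv2,numpy as np
from plant import *
def ray(c,p):
    d=c["R"].T@np.linalg.solve(c["mtx"],[p[0],p[1],1.]);return -c["R"].T@c["t"],d
def onz(c,p,z):
    o,d=ray(c,p);return o+d*(z-o[2])/d[2]
def proj(c,X):
    q=c["mtx"]@(c["R"]@np.array(X,float)+c["t"]);return q[:2]/q[2]
def tri(obs):
    A=np.zeros((3,3));b=np.zeros(3)
    for c,p in obs:
        o,d=ray(c,p);d=d/np.linalg.norm(d);M=np.eye(3)-np.outer(d,d);A+=M;b+=M@o
    return np.linalg.solve(A,b)
def blobs(mask,amin,amax=1e9):
    cs,_=cv2.findContours(mask.astype(np.uint8),cv2.RETR_EXTERNAL,cv2.CHAIN_APPROX_NONE)
    return [k for k in cs if amin<cv2.contourArea(k)<amax]
E
python3 - <<'E'
from h import *
for n in("top","scene"):
    c=capture(n);im=c["color"];m=im.max(2)<50
    for k in blobs(m,60,3000):
        e=cv2.fitEllipse(cv2.convexHull(k));
        print(n,np.round(e[0],1),np.round(e[1],1),onz(c,e[0],.028).round(4))
    x,y,w=((190,165,90) if n=="top" else (185,185,110))
    cr=cv2.resize(im[y:y+w,x:x+w],(390,390),interpolation=cv2.INTER_CUBIC)
    g=cr if n=="top" else np.hstack([g,cr])
cv2.imwrite("pics/crop1.png",g)
E
```

```text
top [252.  440.1] [28.5 92.5] [0.0368 0.0391 0.028 ]
top [510.8 240.2] [24.1 25.1] [ 0.4894 -0.6043  0.028 ]
top [410.2  97.2] [17.1 18.5] [ 0.8507 -0.3718  0.028 ]
scene [542.1 351.3] [10.7 45.4] [ 0.6735 -0.5619  0.028 ]
scene [348.  349.9] [18.9 25.9] [ 0.4541 -0.3356  0.028 ]
scene [ 18.5 366.9] [32.  67.3] [ 0.0729 -0.0037  0.028 ]
scene [393.2 318.3] [21.1 33.3] [ 0.577  -0.3436  0.028 ]
scene [294.7 314.8] [32.  48.4] [ 0.4612 -0.2133  0.028 ]
scene [340.4 288.2] [10.  15.5] [ 0.5858 -0.22    0.028 ]
scene [477.2 277.7] [10.6 22.6] [ 0.8141 -0.3942  0.028 ]
scene [239.7 244.3] [18.  29.6] [0.5647 0.0488 0.028 ]
scene [ 12.6 282.8] [31.8 84.9] [0.1499 0.2411 0.028 ]
scene [ 22.4 174.6] [39.5 51. ] [0.3872 0.8394 0.028 ]
scene [ 21.8 157.2] [19.2 65.9] [0.4481 1.0115 0.028 ]
scene [ 69.1 146.2] [17.8 29.9] [0.6151 1.0253 0.028 ]
scene [ 42. 126.] [19.9 81.9] [0.6576 1.3694 0.028 ]
scene [111.8 136.8] [ 12.  138.8] [0.7854 1.0341 0.028 ]
scene [293.1 126.6] [22.2 49.3] [1.415  0.6632 0.028 ]
scene [429.5 124.4] [52.2 72. ] [1.8879 0.2804 0.028 ]
scene [ 10.8 104.1] [ 16.4 110.7] 
[... 155 characters left out ...]
3 21.5] [1.3187 2.3422 0.028 ]
scene [99.2 84.2] [38.1 60.1] [1.2821 2.102  0.028 ]
scene [420.2  71.1] [35.7 41.7] [3.299  1.1035 0.028 ]
scene [488.6  60.8] [  2.1 176.7] [4.3359 1.0098 0.028 ]
scene [278.3  49.5] [13.4 37.1] [3.4724 2.7433 0.028 ]
scene [161.9  78.1] [ 72.7 103.9] [1.6807 2.0487 0.028 ]
scene [286.8  47. ] [11.7 30.5] [3.7123 2.853  0.028 ]
scene [461.5  28.4] [13.6 21.8] [8.3333 3.0958 0.028 ]
scene [413.6  36.9] [ 26.1 104.7] [6.0217 2.7009 0.028 ]
scene [465.4   6.4] [17.5 20.9] [24.8383 10.4838  0.028 ]
scene [449.2   5.7] [ 8.3 15.6] [25.0254 11.4294  0.028 ]
scene [314.8  81.2] [ 91.2 170.1] [2.352  1.3318 0.028 ]
scene [98.9 28.1] [10.2 66.4] [3.352  6.1415 0.028 ]
```

View pics/crop1.png

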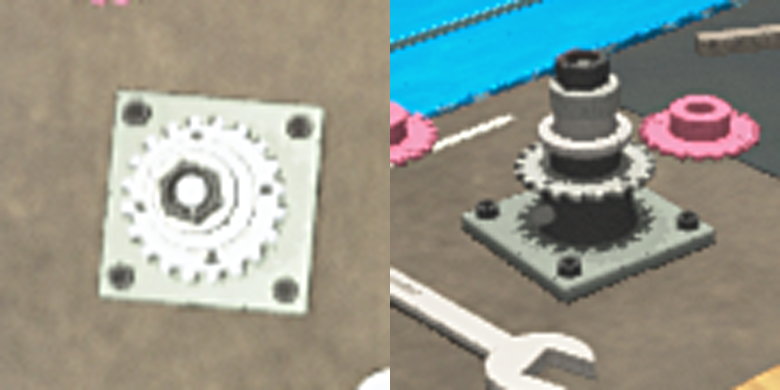

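The choice is checked. The steel-coloured stack under the hexagon nut at top (234,209) and scene (239,200) is the arbor, and the pink blades beside it are not wanted.

```bash
cat >> h.py <<'E'
from scipy.spatial.transform import Rotation as Ro
def st():
    s=get_state();return np.array(s["tcp_pos"]),np.array(s["eef_rot"]),s
def go(X,yaw=None):
    "needed tool-frame shift (units of .15 m) along the axes as they stand, turn in units, plus shift with the axes after the turn"
    p,r,s=st();d=np.array(X)-p
    R=Ro.from_euler("xyz",r,degrees=True).as_matrix()
    print("t",round(s["time_s"],2),"tcp",p.round(4),"rot",r.round(2),"now-axes",(R.T@d/.15).round(4))
    if yaw is not None:
        a=(r[2]-yaw+180)%360-180   # tool z is down
        R2=Ro.from_euler("xyz",[180,0,yaw],degrees=True).as_matrix()
        print(" turn",round(a/360,4),"deg",round(a,2),"shift after turn",(R2.T@d/.15).round(4))
E
python3 - <<'E'
from h import *
t=capture("top");s=capture("scene")
print(tri([(t,(233.8,208.8)),(s,(239.2,200.5))]))
n=onz(t,(233.8,208.8),.128);print(n)
go([n[0],n[1],.235])
E
```

```text
[0.57717176 0.06146506 0.12823398]
[0.57715871 0.061513   0.128     ]
t 0.35 tcp [0.1877 0.6482 0.2263] rot [179.98  -0.   -16.15] now-axes [ 3.5817  3.0352 -0.0564]
```

```bash
python3 -m inch '0.22 0.19 -0.007 0 1;0.22 0.19 -0.007 0 1;0.22 0.19 -0.007 0 1;0.22 0.19 -0.007 0 1;0.22 0.19 -0.007 0 1;0.22 0.19 -0.007 0 1;0.22 0.19 -0.007 0 1;0.22 0.19 -0.007 0 1'; python3 -m inch '0.22 0.19 0 0 1;0.22 0.19 0 0 1;0.22 0.19 0 0 1;0.22 0.19 0 0 1;0.22 0.19 0 0 1;0.22 0.19 0 0 1;0.22 0.19 0 0 1;0.22 0.19 0 0 1'
python3 - <<'E'
from h import *
c=capture("wrist");cv2.imwrite("pics/w1.png",c["color"]);go([.577,.0615,.235])
E
```

```text
time_s: 1.35
tcp_pos: [0.3785, 0.3547, 0.2352]
eef_rot: [-180.0, -0.0, -16.1]
contact_force: [1.5, -0.5, 0.3]
gripper_width: 0.0871
gripper_force: 0.0
time_s: 2.35
tcp_pos: [0.5688, 0.0622, 0.2351]
eef_rot: [-180.0, -0.0, -16.1]
contact_force: [1.2, 0.7, 0.1]
gripper_width: 0.0874
gripper_force: 0.0
t 2.4 tcp [0.5706 0.0591 0.2348] rot [ 1.7992e+02 -3.0000e-02 -1.6210e+01] now-axes [ 0.0365 -0.0275 -0.0014]
```

View pics/w1.png

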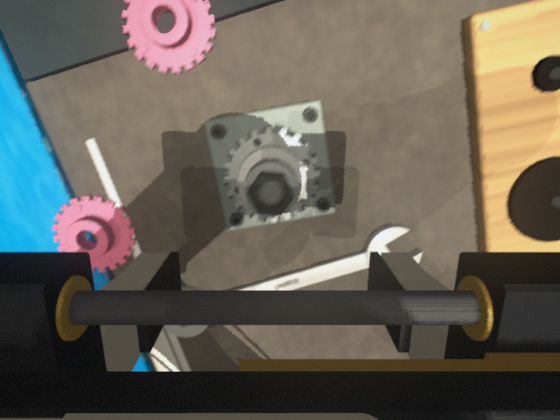

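The nut's hexagon is at (270,193) in the wrist picture. The blade below it has its hub and teeth at (270,165), and the fingers are clear of the stack.

```bash
python3 - <<'E'
from h import *
im=cv2.imread("pics/w1.png");cr=im[140:225,220:325]
g=cv2.resize(cv2.convertScaleAbs(cr,alpha=1.7),None,fx=7,fy=7,interpolation=cv2.INTER_CUBIC)
cv2.imwrite("pics/w1c.png",g)
E
```

```text
(no output)
```

View pics/w1c.png

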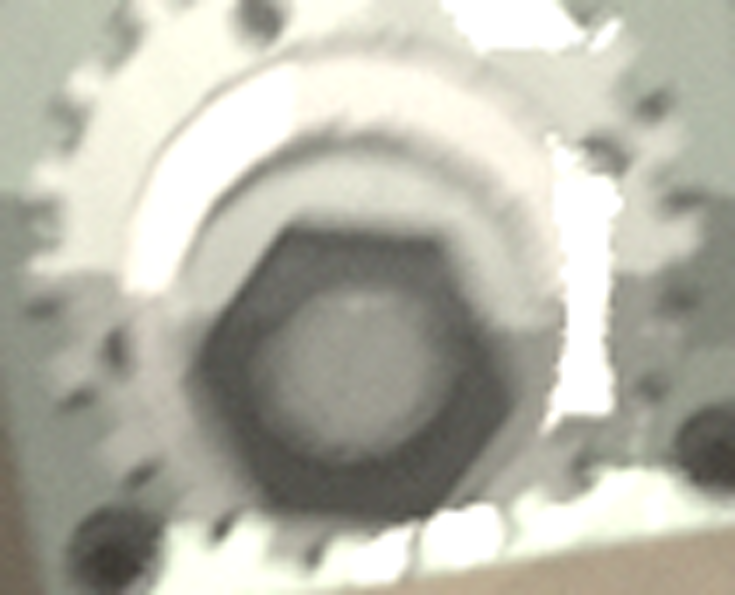

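```bash
python3 - <<'E'
from h import *
c=capture("wrist")
P=np.array([(290,228),(440,240),(512,400),(430,515),(270,508),(200,365)])/7+[220,140]
W=np.array([onz(c,p,.128) for p in P])[:,:2]
print(W.round(4),W.mean(0))
d=np.roll(W,-1,0)-W;a=np.degrees(np.arctan2(d[:,1],d[:,0]));print((a%60).round(1),np.linalg.norm(d,axis=1).round(4))
q=W-W.mean(0);a=np.degrees(np.arctan2(q[:,1],q[:,0]));print("corners",(a%60).round(1))
sp=np.array((355,375))/7+[220,140];print("spindle",onz(c,sp,.122))
t=capture("top");print("tri nut",tri([(t,(233.8,208.8)),(c,(W.mean(0).tolist()+[0])[:2] if 0 else P.mean(0))]))
go([.577,.0615,.235])
E
```

```text
[[0.5983 0.0611]
 [0.5928 0.0465]
 [0.5743 0.0439]
 [0.5646 0.0556]
 [0.5701 0.0717]
 [0.587  0.0743]] [0.58117482 0.05885931]
[ 9.2  8.1  9.7 11.2  8.4 10.4] [0.0155 0.0187 0.0152 0.017  0.0172 0.0173]
corners [ 7.3 13.3  5.3 11.  10.7  9.2]
spindle [0.58013127 0.05943405 0.122     ]
tri nut [0.57810227 0.06133584 0.11458571]
t 2.5 tcp [0.5686 0.0618 0.2345] rot [ 1.7997e+02  3.0000e-02 -1.6320e+01] now-axes [ 0.054  -0.0138 -0.0032]
```

```bash
python3 -m inch '0 0 0 -0.024 1;0 0 0 -0.024 1;0 0 0 -0.024 1;0.05 0.03 0 0 1;0.02 0 0 0 1;0 0 0 0 1;0 0 0 0 1;0 0 0 0 1'
python3 - <<'E'
from h import *
P=[]
for i in range(4): P.append(st()[0]);c=capture("wrist");print((-c["R"].T@c["t"]).round(4))
print(np.array(P).round(4))
cr=c["color"];u=proj(c,[.579,.06,.125]).round().astype(int);print(u)
x,y=u-[50,45]
cv2.imwrite("pics/w2c.png",cv2.resize(cv2.convertScaleAbs(cr[y:y+80,x:x+105],alpha=1.7),None,fx=7,fy=7,interpolation=cv2.INTER_CUBIC));print(x,y)
np.savez("w2.npz",**c)
go([.579,.06,.235],9.5)
E
```

```text
time_s: 3.5
tcp_pos: [0.5791, 0.0609, 0.2349]
eef_rot: [-180.0, 0.0, 9.7]
contact_force: [-0.4, -0.7, 0.0]
gripper_width: 0.0878
gripper_force: 0.0
[0.6515 0.0745 0.3925]
[0.6515 0.0745 0.3926]
[0.6516 0.0745 0.3926]
[0.6516 0.0745 0.3926]
[[0.5791 0.0609 0.2349]
 [0.5791 0.0608 0.235 ]
 [0.5791 0.0608 0.235 ]
 [0.5791 0.0608 0.235 ]]
[277 207]
227 162
t 3.7 tcp [0.5792 0.0608 0.235 ] rot [-180.     -0.      9.76] now-axes [-0.002   0.0053 -0.0001]
 turn 0.0007 deg 0.26 shift after turn [-0.002   0.0053 -0.0001]
```

View pics/w2c.png

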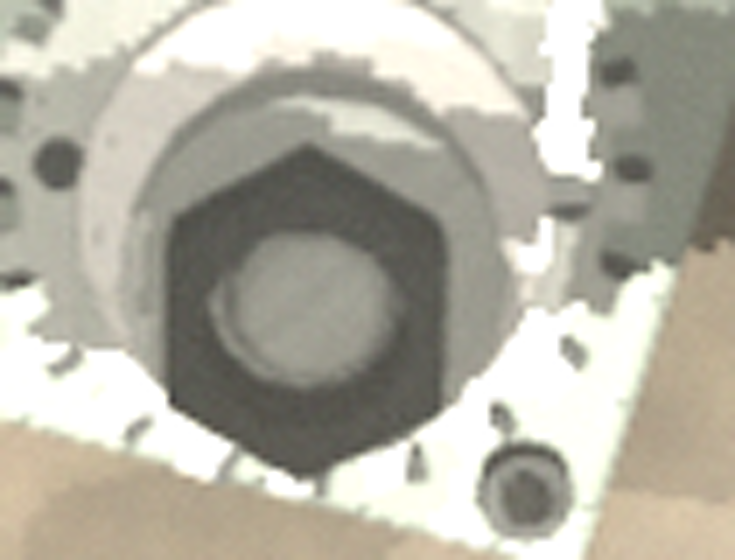

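The nut is now square to the fingers. Its flats are at crop x 167 and 443, its centre is at (305,311), and the spindle end is at (310,308).

```bash
python3 - <<'E'
from h import *
c=dict(np.load("w2.npz"))
f=lambda p:np.array(p)/7+[227,162]
print("nut",onz(c,f((305,311)),.128),"spindle",onz(c,f((310,308)),.122))
print("width",np.linalg.norm(onz(c,f((167,311)),.128)-onz(c,f((443,311)),.128)))
s=capture("scene");t=capture("top")
print("tri",tri([(c,f((305,311))),(s,(239.2,200.5))]),tri([(c,f((305,311))),(s,(239.2,200.5)),(t,(233.8,208.8))]))
n=onz(c,f((307,310)),.126);go([n[0],n[1],.115])
E
```

```text
nut [0.57955228 0.06468678 0.128     ] spindle [0.57834336 0.06398761 0.122     ]
width 0.02922603150455781
tri [0.57941435 0.06442903 0.12667712] [0.57835683 0.06314415 0.12676489]
t 3.8 tcp [0.5792 0.0608 0.235 ] rot [-1.80e+02 -1.00e-02  9.77e+00] now-axes [ 0.0038 -0.0235  0.8001]
```

```bash
python3 -m inch '0 -0.02 0.1 0 1;0 0 0.1 0 1;0 0 0.1 0 1;0 0 0.1 0 1;0 0 0.1 0 1;0 0 0.1 0 0.6;0 0 0.1 0 0.6;0 0 0.1 0 0.6' 20
python3 - <<'E'
from h import *
c=capture("wrist");cv2.imwrite("pics/w3.png",c["color"]);go([.579,.0638,.115])
E
```

```text
time_s: 4.8
tcp_pos: [0.5787, 0.0638, 0.114]
eef_rot: [-180.0, -0.0, 9.8]
contact_force: [-0.0, 0.7, 0.1]
gripper_width: 0.0635
gripper_force: 0.0
t 4.85 tcp [0.5775 0.0635 0.1119] rot [1.7999e+02 1.7000e-01 9.7500e+00] now-axes [ 0.01   -0.0001 -0.0207]
```

View pics/w3.png

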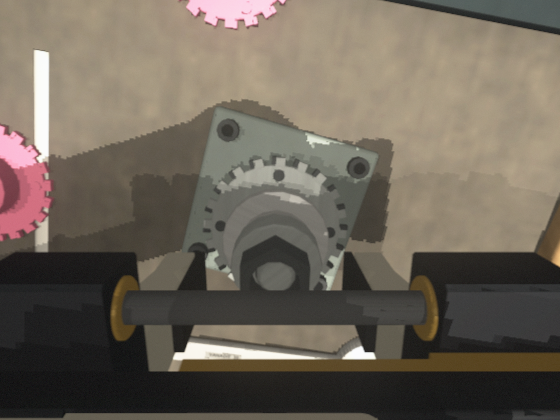

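The nut at (274,270) is midway between the finger faces at about x 205 and 343. I'll close on it.

```bash
python3 -m inch '0 0 0 0 0.3;0 0 0 0 0.2;0 0 0 0 0.2;0 0 0 0 0.2;0 0 0 0 0.2;0 0 0 0 0.2;0 0 0 0 0.2;0 0 0 0 0.2' 20
python3 -m inch '0 0 -0.08 0 0.2;0 0 -0.12 0 0.2;0 0 -0.15 0 0.2;0 0 -0.15 0 0.2;0 0 -0.1 0 0.2;0 0 0 0 0.2;0 0 0 0 0.2;0 0 0 0 0.2'
python3 - <<'E'
from h import *
go([.5858,-.22,.2],9.5)
E
```

```text
time_s: 5.85
tcp_pos: [0.5791, 0.0639, 0.1156]
eef_rot: [-180.0, -0.1, 9.8]
contact_force: [-0.9, 0.6, 6.0]
gripper_width: 0.0297
gripper_force: 20.0
time_s: 6.85
tcp_pos: [0.5782, 0.0637, 0.2039]
eef_rot: [180.0, 0.1, 9.8]
contact_force: [-0.4, 0.5, -0.6]
gripper_width: 0.0298
gripper_force: 20.0
t 6.85 tcp [0.5782 0.0637 0.2039] rot [1.7999e+02 1.0000e-01 9.7700e+00] now-axes [-0.2706  1.8724  0.0269]
 turn 0.0007 deg 0.27 shift after turn [-0.2619  1.8736  0.026 ]
```

```bash
python3 -m inch '-0.07 0.25 0 0 0.2;-0.08 0.25 0 0 0.2;-0.08 0.25 0 0 0.2;-0.08 0.25 0 0 0.2;-0.08 0.25 0 0 0.2;-0.08 0.2 0 0 0.2;0 0 0 0 0.2;0 0 0 0 0.2'
cat > pads.py <<'E'
from h import *
import sys
for i in range(4): c=capture("wrist")   # lets the arm settle
np.savez(sys.argv[1],**c);cv2.imwrite("pics/"+sys.argv[1]+".png",c["color"])
im=c["color"]
for k in blobs((im.max(2)<55),150,12000):
    e=cv2.fitEllipse(cv2.convexHull(k))
    print(np.round(e[0],1),np.round(e[1],1),onz(c,e[0],.028).round(4),round(max(e[1])*np.linalg.norm(onz(c,e[0],.028)-onz(c,np.add(e[0],(1,0)),.028)),4))
go([.52,-.19,.2])
E
python3 pads.py p1
```

```text
time_s: 7.85
tcp_pos: [0.546, -0.1625, 0.2044]
eef_rot: [-180.0, 0.0, 9.7]
contact_force: [0.6, 0.3, -0.3]
gripper_width: 0.0301
gripper_force: 20.0
[ 61.7 118.2] [21.2 47.3] [0.5754 0.0334 0.028 ] 0.0415
[494.8  11.1] [  4.  221.4] [ 0.7213 -0.3125  0.028 ] 0.18
t 8.05 tcp [ 0.5463 -0.1618  0.2048] rot [-1.80e+02  1.00e-02  9.83e+00] now-axes [-0.2049  0.1554  0.0324]
```

View pics/p1.png

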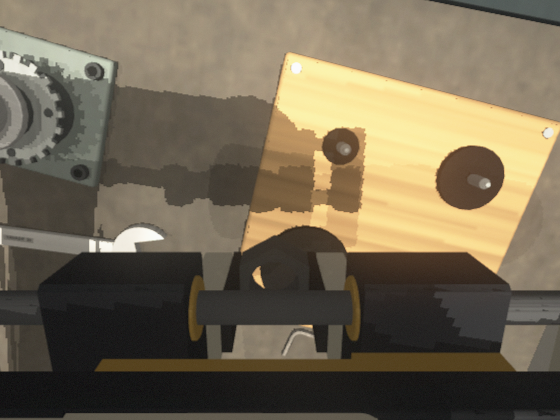

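Wrist picture p1: the nut pad is at (340,146) with its pin rising to the right, and the flange pad is at (470,178). The nut is held at (275,272).

```bash
cat > pads.py <<'E'
from h import *
def padfit(c,ymax=245,roi=None,z=.028):
    im=c["color"].astype(int);m=(im.max(2)<95)&(im.max(2)-im.min(2)<30);m[ymax:]=0
    out=[]
    for k in blobs(cv2.morphologyEx(m.astype(np.uint8),cv2.MORPH_CLOSE,np.ones((5,5))),150,12000):
        h=cv2.convexHull(k);e=cv2.fitEllipse(h)
        if cv2.contourArea(k)/cv2.contourArea(h)<.9: continue
        # centre in the plane: hull points cast onto z, circle through them
        W=np.array([onz(c,p[0]+0.,z)[:2] for p in h]);(u,v),r=cv2.minEnclosingCircle((W*1000).astype(np.float32))
        out.append((np.round(e[0],1),np.round([u,v],1),round(2*r,1)))
    return out
if __name__=="__main__":
    c=dict(np.load("p1.npz"))
    for o in padfit(c): print(o)
    for n in("top",):
        c=capture(n)
        for o in padfit(c,400): print(n,o)
    c=dict(np.load("p1.npz"));print(c["color"][146,325:360].max(1))
E
python3 pads.py; python3 -m inch '-0.13 0.18 0 0 0.2;-0.13 0.18 0 0 0.2;-0.13 0.18 0 0 0.2;0 0 0 0 0.2;0 0 0 0 0.2;0 0 0 0 0.2;0 0 0 0 0.2;0 0 0 0 0.2';python3 - <<'E'
from pads import *
c=capture("wrist");np.savez("p2",**c);cv2.imwrite("pics/p2.png",c["color"])
for o in padfit(c):print(o)
E
```

```text
(array([331.5, 160.6]), array([ 495.4, -194.4]), 80.1)
(array([486.5,  -2. ]), array([ 720.2, -312.6]), 110.4)
top (array([426.7, 206.2]), array([ 579.7, -402.1]), 235.1)
[ 91  90  91  92  90  91  93  91  94  93  96 108 120 120 119 123 133 140
 140 142 143 144 142 142 137 114  99 100 101 100 100 102 101 102 158]
time_s: 9.1
tcp_pos: [0.5025, -0.2518, 0.205]
eef_rot: [-180.0, -0.0, 9.8]
contact_force: [0.2, 0.6, -1.7]
gripper_width: 0.0298
gripper_force: 20.0
(array([231.4, 223.1]), array([ 464.2, -218.4]), 115.8)
```

View pics/p2.png

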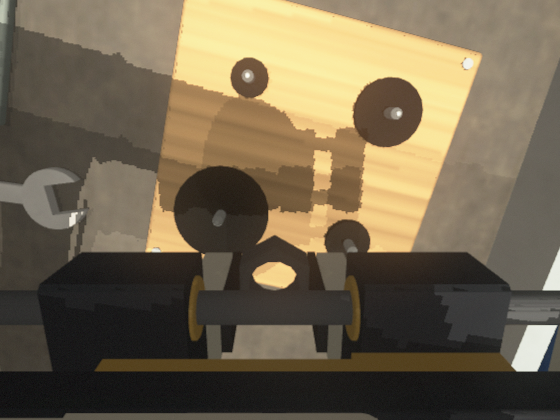

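Picture p2 shows all four pads: nut (249,77), flange (388,112), blade (221,210) and spacer (347,240), which is partly hidden.

```bash
python3 - <<'E'
s=open("h.py").read()
p=open("pads.py").read().split("if __name__")[0]
p=p.replace("m=(im.max(2)<95)&(im.max(2)-im.min(2)<30)","m=(im.max(2)<125)&(im[:,:,2]-im[:,:,0]<33)").replace("out=[]","m&=cv2.convexHull and board(c)>0;out=[]")
p=p.replace("def padfit","""def board(c):
    im=c["color"].astype(int);b=(im[:,:,2]-im[:,:,0]>45)&(im[:,:,2]>im[:,:,1])
    b=cv2.morphologyEx(b.astype(np.uint8),cv2.MORPH_OPEN,np.ones((3,3)))
    k=max(blobs(b,100),key=cv2.contourArea);o=np.zeros_like(b);cv2.fillPoly(o,[cv2.convexHull(k)],1);return cv2.erode(o,np.ones((5,5)))
def padfit""").replace("cv2.convexHull and ","")
open("pads.py","w").write(p)
from pads import *
for n in("p1","p2"):
    c=dict(np.load(n+".npz"));print(n,*padfit(c,250),sep="\n")
print("top",*padfit(capture("top"),400),sep="\n")
print("scene",*padfit(capture("scene"),400),sep="\n")
go([.52,-.19,.2])
E
```

```text
p1
(array([358.6, 115.4]), array([ 489.8, -192.5]), 92.0)
p2
(array([346.9, 240.8]), array([ 463.1, -329. ]), 43.1)
(array([235.7, 223.9]), array([ 463. , -223.3]), 126.0)
top
scene
(array([348. , 347.5]), array([ 461. , -327.7]), 64.8)
(array([393.2, 318.1]), array([ 577.9, -342.1]), 64.1)
(array([294.8, 314.4]), array([ 463.2, -210.5]), 96.1)
t 9.25 tcp [ 0.5023 -0.2521  0.2049] rot [-180.      0.      9.79] now-axes [ 0.1865 -0.388   0.033 ]
```

```bash
cat > pads.py <<'E'
from h import *
D=dict(nut=33,spacer=44,flange=60,blade=90)
G=dict(nut=(.586,-.22),flange=(.577,-.344),blade=(.461,-.213),spacer=(.454,-.336))
def padfit(c,names=D,z=.028):
    im=cv2.GaussianBlur(c["color"],(3,3),0).astype(int);sat=np.clip(im[:,:,2]-im[:,:,0],0,255).astype(np.uint8);out={}
    for n in names:
        u=proj(c,[*G[n],z]);s=abs(np.linalg.norm(proj(c,[G[n][0]+D[n]/1000,G[n][1],z])-u));w=int(s*.5+12)
        x,y=(u-w).astype(int);x=max(x,0);y=max(y,0);r=sat[y:y+2*w,x:x+2*w]
        if r.size<100: continue
        th,m=cv2.threshold(r,0,1,cv2.THRESH_BINARY_INV+cv2.THRESH_OTSU)
        k=max(blobs(m,50),key=cv2.contourArea);h=cv2.convexHull(k)+[x,y]
        W=np.array([onz(c,p[0]+0.,z)[:2] for p in h])*1000
        A=np.c_[2*W,np.ones(len(W))];q=np.linalg.lstsq(A,(W**2).sum(1),rcond=None)[0]
        e=cv2.fitEllipse(h)
        out[n]=(e[0],q[:2]);print(n,"th",th,"px",np.round(e[0],1),"xy",q[:2].round(1),"dia",2*np.sqrt(q[2]+q[:2]@q[:2]).round(1))
    return out
E
python3 - <<'E'
from pads import *
C={n:dict(np.load(n+".npz")) for n in("p1","p2")};C["top"]=capture("top");C["scene"]=capture("scene")
F={}
for n in C:
    print(n);F[n]=padfit(C[n],dict(p1=["nut","flange"],).get(n,D))
for n in D:
    print(n,"tri",tri([(C[v],F[v][n][0]) for v in F if n in F[v]]).round(4))
E
```

```text
p1
nut th 74.0 px [342.6 159.2] xy [ 582.4 -216.6] dia 50.8
flange th 71.0 px [469.8 177.1] xy [ 585.7 -335.7] dia 60.6
p2
nut th 67.0 px [249.   77.5] xy [ 592.8 -213.4] dia 31.2
spacer th 63.0 px [351.2 268.9] xy [ 444.3 -336.7] dia 77.8
flange th 68.0 px [387.3 111.8] xy [ 584.9 -336.8] dia 59.4
blade th 47.0 px [222.4 237.5] xy [ 448.1 -210.5] dia 125.2
top
nut th 61.0 px [352.  205.2] xy [ 584.5 -217.2] dia 115.0
spacer th 45.0 px [400.1 268.9] xy [ 451.9 -326.3] dia 126.6
flange th 63.0 px [399.7 213.6] xy [ 553.5 -337.7] dia 134.2
blade th 39.0 px [359.1 271.8] xy [ 418.5 -226.1] dia 48.8
scene
nut th 54.0 px [340.9 284.9] xy [ 595.7 -208.5] dia 58.4
spacer th 65.0 px [347.5 323.8] xy [ 474.5 -319.9] dia 88.8
flange th 58.0 px [393.1 317.3] xy [ 580.4 -340.7] dia 65.8
blade th 50.0 px [296.5 314.6] xy [ 466.  -212.8] dia 98.4
nut tri [ 0.5872 -0.216   0.0343]
spacer tri [ 0.446  -0.3237  0.074 ]
flange tri [ 0.5788 -0.3379  0.024 ]
blade tri [ 0.4411 -0.2216  0.0437]
```

```bash
python3 - <<'E'
s=open("pads.py").read()
s=s.replace("G=dict(nut=(.586,-.22),flange=(.577,-.344),blade=(.461,-.213),spacer=(.454,-.336))","G=dict(nut=(.592,-.2135),flange=(.585,-.3365),blade=(.468,-.205),spacer=(.461,-.329))")
s=s.replace("w=int(s*.5+12)","w=int(s*.5+5)").replace("out[n]=","d=2*np.sqrt(q[2]+q[:2]@q[:2])\n        if abs(d-D[n])<4: out[n]=")
open("pads.py","w").write(s)
from pads import *
C={n:dict(np.load(n+".npz")) for n in("p1","p2")};C["w"]=capture("wrist");C["top"]=capture("top");C["scene"]=capture("scene");np.savez("p3",**C["w"])
F={}
for n in C:
    print(n);F[n]=padfit(C[n])
for n in D:
    L=[v for v in F if n in F[v]];print(n,L,"tri",tri([(C[v],F[v][n][0]) for v in L]).round(4) if len(L)>1 else 0)
E
```

```text
p1
nut th 69.0 px [340.3 146.3] xy [ 593.1 -212.6] dia 32.6
flange th 69.0 px [469.7 177.1] xy [ 585.7 -335.7] dia 60.4
p2
nut th 68.0 px [249.   77.5] xy [ 592.7 -213.4] dia 31.2
flange th 66.0 px [387.4 111.8] xy [ 584.9 -336.7] dia 59.4
w
nut th 68.0 px [248.6  77.2] xy [ 592.7 -213.4] dia 31.4
flange th 66.0 px [387.  111.4] xy [ 585.  -336.8] dia 59.2
top
scene
nut ['p1', 'p2', 'w'] tri [ 0.5931 -0.2131  0.0251]
spacer [] tri 0
flange ['p1', 'p2', 'w'] tri [ 0.5859 -0.338   0.0235]
blade [] tri 0
```

```bash
python3 - <<'E'
from h import *
go([.593,-.213,.075],9.8)
E
```

```text
t 9.5 tcp [ 0.5022 -0.2522  0.2049] rot [-180.      0.      9.77] now-axes [ 0.6409 -0.1551  0.8662]
 turn -0.0001 deg -0.03 shift after turn [ 0.6409 -0.1548  0.8662]
```

```bash
python3 -m inch '0.3 -0.075 0 0 0.2;0.34 -0.08 0.1 0 0.2;0 0 0.36 0 0.2;0 0 0.3 0 0.2;0 0 0.1 0 0.2;0 0 0 0 0.2;0 0 0 0 0.2;0 0 0 0 0.2'
python3 - <<'E'
from h import *
for i in range(2): c=capture("wrist")
cv2.imwrite("pics/n1.png",c["color"][100:400,130:430]);go([.593,-.213,.032],9.8)
E
```

```text
time_s: 10.5
tcp_pos: [0.594, -0.2132, 0.0779]
eef_rot: [179.9, -0.2, 9.8]
contact_force: [0.6, -0.2, -0.2]
gripper_width: 0.0296
gripper_force: 20.0
t 10.6 tcp [ 0.5935 -0.2132  0.0774] rot [ 1.7997e+02 -1.3000e-01  9.7700e+00] now-axes [-0.0041 -0.0019  0.3024]
 turn -0.0001 deg -0.03 shift after turn [-0.0034 -0.0017  0.3024]
```

View pics/n1.png

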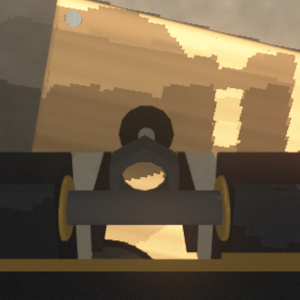

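The pin, at crop (147,135), lines up behind the nut at (145,165). I'll lower the nut over it and let go.

```bash
python3 -m inch '0 0 0.06 0 0.2;0 0 0.06 0 0.2;0 0 0.06 0 0.2;0 0 0.06 0 0.2;0 0 0.04 0 0.2;0 0 0.015 0 0.2;0 0 0 0 0.2;0 0 0 0 0.2'
python3 -m inch '0 0 0 0 0.45;0 0 0 0 0.45;0 0 0 0 0.5;0 0 0 0 0.5;0 0 -0.15 0 0.5;0 0 -0.3 0 0.5;0 0 -0.4 0 0.6;0 0 -0.3 0 0.7'
python3 - <<'E'
from h import *
for i in range(3): c=capture("wrist")
cv2.imwrite("pics/n2.png",c["color"][60:360,100:500]);go([.579,.0638,.225],9.8)
E
```

```text
time_s: 11.6
tcp_pos: [0.5931, -0.2131, 0.0318]
eef_rot: [180.0, -0.0, 9.8]
contact_force: [-0.7, 0.0, -1.1]
gripper_width: 0.0296
gripper_force: 20.0
time_s: 12.6
tcp_pos: [0.5933, -0.2132, 0.2071]
eef_rot: [180.0, -0.1, 9.8]
contact_force: [0.9, 0.6, 0.9]
gripper_width: 0.0573
gripper_force: 0.0
t 12.75 tcp [ 0.5944 -0.2132  0.2076] rot [179.91  -0.33   9.79] now-axes [ 0.2136 -1.8372 -0.1181]
 turn -0.0 deg -0.01 shift after turn [ 0.2133 -1.8373 -0.1163]
```

View pics/n2.png

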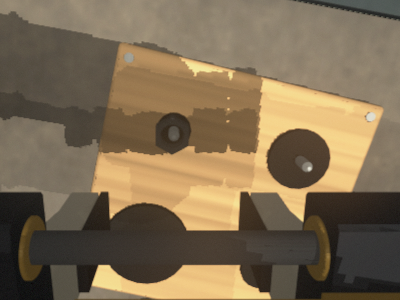

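The nut sits centred on its pin at crop (173,133). Next is the spacer.

```bash
python3 -m inch '0.036 -0.3 0 0 1;0.036 -0.3 0 0 1;0.036 -0.3 0 0 1;0.036 -0.3 0 0 1;0.036 -0.3 0 0 1;0.036 -0.3 0 0 1;0 -0.035 0 0 1;0 0 0 0 1'
python3 - <<'E'
from h import *
for i in range(3): c=capture("wrist")
np.savez("s1",**c);go([.579,.0638,.0975],9.8)
# spindle end + ring seen: bright blobs near predicted place
for z in(.122,.112): print(proj(c,[.5787,.064,z]).round(1))
g=cv2.cvtColor(c["color"],cv2.COLOR_BGR2GRAY);x,y=proj(c,[.5787,.064,.112]).astype(int)
cr=g[y-55:y+35,x-55:x+55];cv2.imwrite("pics/s1.png",cv2.resize(cv2.convertScaleAbs(cr,alpha=1.6),None,fx=6,fy=6,interpolation=cv2.INTER_CUBIC));print(x-55,y-55)
E
```

```text
time_s: 13.75
tcp_pos: [0.5775, 0.0639, 0.2032]
eef_rot: [180.0, 0.1, 9.8]
contact_force: [0.0, 0.4, -0.7]
gripper_width: 0.0877
gripper_force: 0.0
t 13.9 tcp [0.5779 0.0627 0.2038] rot [1.7999e+02 4.0000e-02 9.7100e+00] now-axes [ 0.0087 -0.0058  0.7086]
 turn -0.0002 deg -0.09 shift after turn [ 0.0082 -0.0057  0.7086]
[274.4 216.3]
[274.3 212.1]
219 157
```

View pics/s1.png

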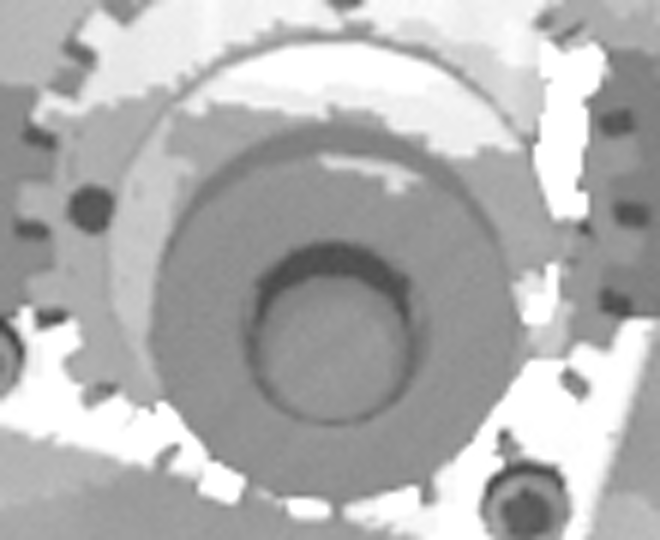

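The spacer ring is centred at crop (336,328) against a predicted (332,331), so it is within 1 mm. I'll descend and grip.

```bash
python3 -m inch '0.008 -0.004 0.12 0 1;0 0 0.12 0 1;0 0 0.12 0 1;0 0 0.12 0 1;0 0 0.12 0 1;0 0 0.08 0 0.8;0 0 0.025 0 0.7;0 0 0 0 0.7' 25
python3 -m inch '0 0 0 0 0.4;0 0 0 0 0.35;0 0 0 0 0.35;0 0 0 0 0.35;0 0 0 0 0.35;0 0 0 0 0.35;0 0 0 0 0.35;0 0 0 0 0.35' 25
python3 -c "
from h import *
go([.5787,.064,.0975])"
```

```text
time_s: 14.9
tcp_pos: [0.5794, 0.0643, 0.0986]
eef_rot: [180.0, -0.0, 9.8]
contact_force: [0.8, 0.2, 0.3]
gripper_width: 0.0642
gripper_force: 0.0
time_s: 15.9
tcp_pos: [0.5795, 0.0646, 0.0989]
eef_rot: [180.0, -0.0, 9.8]
contact_force: [-1.7, 0.3, 5.0]
gripper_width: 0.0431
gripper_force: 25.0
t 15.9 tcp [0.5795 0.0646 0.0989] rot [ 1.80e+02 -4.00e-02  9.79e+00] now-axes [-0.0057  0.003   0.0096]
```

```bash
python3 -m inch '0 0 -0.06 0 0.35;0 0 -0.1 0 0.35;0 0 -0.15 0 0.35;0 0 -0.2 0 0.35;0 0 -0.15 0 0.35;0 0 -0.05 0 0.35;0 0 0 0 0.35;0 0 0 0 0.35'
python3 -c "
from h import *
go([.45,-.23,.205],9.8)"
```

```text
time_s: 16.9
tcp_pos: [0.5786, 0.0643, 0.2039]
eef_rot: [180.0, 0.1, 9.8]
contact_force: [0.2, -0.3, -0.9]
gripper_width: 0.0425
gripper_force: 25.0
t 16.9 tcp [0.5786 0.0643 0.2039] rot [1.7999e+02 1.0000e-01 9.7600e+00] now-axes [-1.1773  1.7886 -0.005 ]
 turn -0.0001 deg -0.04 shift after turn [-1.1785  1.7878 -0.0072]
```

```bash
python3 -m inch '-0.17 0.26 0 0 0.35;-0.17 0.26 0 0 0.35;-0.17 0.26 0 0 0.35;-0.17 0.26 0 0 0.35;-0.17 0.26 0 0 0.35;-0.17 0.26 0 0 0.35;-0.16 0.23 0 0 0.35;0 0 0 0 0.35'
python3 - <<'E'
from pads import *
for i in range(5): c=capture("wrist")
np.savez("p4",**c);cv2.imwrite("pics/p4.png",c["color"]);print(*[(n,proj(c,[*G[n],.028]).round()) for n in G]);padfit(c);go([.461,-.329,.08])
E
```

```text
time_s: 17.9
tcp_pos: [0.4485, -0.2319, 0.204]
eef_rot: [-180.0, 0.1, 9.6]
contact_force: [-0.6, -0.0, -1.4]
gripper_width: 0.0429
gripper_force: 25.0
('nut', array([286.,  17.])) ('flange', array([429.,  54.])) ('blade', array([252., 164.])) ('spacer', array([383., 194.]))
nut th 68.0 px [284.2  13. ] xy [ 593.1 -212. ] dia 35.0
flange th 61.0 px [428.9  53.1] xy [ 584.7 -336.6] dia 59.4
blade th 54.0 px [251.1 162.8] xy [ 467.4 -204.5] dia 91.0
t 18.15 tcp [ 0.4506 -0.2295  0.2046] rot [-1.7999e+02  3.0000e-02  9.8300e+00] now-axes [-0.0444  0.6657  0.8306]
```

```bash
sed -i 's/^        if abs(d-D\[n\])<4: \(.*\)$/        print(n,th,q[:2].round(1),d.round(1)) if abs(d-D[n])>=4 else None\n        if abs(d-D[n])<4: \1/' pads.py; python3 - <<'E'
from pads import *
c=dict(np.load("p4.npz"));padfit(c,["spacer"])
im=c["color"];b=im[:,:,2].astype(int)-im[:,:,0]
print(b[194,345:420:3],b[160:230:3,383]);cv2.imwrite("pics/p4c.png",cv2.resize(im[120:260,180:480],None,fx=2.5,fy=2.5))
E
python3 -m inch '-0.015 0.22 0.1 0 0.35;-0.015 0.22 0.1 0 0.35;-0.015 0.17 0.1 0 0.35;0 0 0.1 0 0.35;0 0 0 0 0.35;0 0 0 0 0.35;0 0 0 0 0.35;0 0 0 0 0.35'
python3 - <<'E'
from pads import *
for i in range(3): c=capture("wrist")
np.savez("p5",**c);cv2.imwrite("pics/p5.png",c["color"]);print(proj(c,[*G["spacer"],.028]).round());padfit(c,["spacer","flange","blade"]);go([.46,-.3285,.033])
E
```

```text
spacer 74.0 [ 462.7 -320.3] 56.8
[ 60  59  58  61  61  40  40  37  37  38  38  43  30  32  32  33  43  44
  44  43  45 107 108 107 105] [107 106 107 107  45  44  42  42  41  41  36  30  32  32  38  39  42  42
  45 108 105 107 106 101]
time_s: 19.15
tcp_pos: [0.4596, -0.3212, 0.1457]
eef_rot: [180.0, -0.1, 9.8]
contact_force: [1.5, 0.3, -1.3]
gripper_width: 0.043
gripper_force: 25.0
[286. 204.]
spacer 37.0 [ 455. -328.] 52.9
flange th 66.0 px [331.   30.9] xy [ 584.8 -337.6] dia 58.8
blade th 51.0 px [126.4 163.9] xy [ 469.2 -206.8] dia 90.0
t 19.3 tcp [ 0.4593 -0.3214  0.1453] rot [ 1.7999e+02 -3.0000e-02  9.7800e+00] now-axes [-0.0042  0.0472  0.7487]
```

```bash
python3 -m inch '0.003 0.052 0.1 0 0.35;0 0 0.12 0 0.35;0 0 0.12 0 0.35;0 0 0.1 0 0.35;0 0 0 0 0.35;0 0 0 0 0.35;0 0 0 0 0.35;0 0 0 0 0.35'
python3 - <<'E'
from h import *
c=capture("wrist");c=capture("wrist");cv2.imwrite("pics/s5.png",c["color"]);go([.461,-.329,.0335],9.8)
E
```

```text
time_s: 20.3
tcp_pos: [0.4613, -0.3292, 0.0796]
eef_rot: [180.0, -0.1, 9.8]
contact_force: [0.1, 0.3, -1.8]
gripper_width: 0.0427
gripper_force: 25.0
t 20.4 tcp [ 0.4612 -0.3291  0.0794] rot [ 1.7998e+02 -4.0000e-02  9.7800e+00] now-axes [-0.0013 -0.001   0.306 ]
 turn -0.0001 deg -0.02 shift after turn [-0.0011 -0.0009  0.306 ]
```

View pics/s5.png

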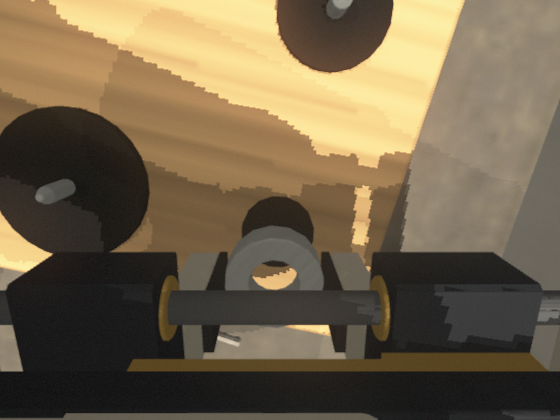

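The ring at (274,270) is over its pad at (278,230), about 2 mm to the left. I'll correct that while lowering.

```bash
python3 -m inch '0 0.008 0.06 0 0.35;0 0 0.06 0 0.35;0 0 0.06 0 0.35;0 0 0.06 0 0.35;0 0 0.04 0 0.35;0 0 0.024 0 0.35;0 0 0 0 0.35;0 0 0 0 0.35'
python3 -m inch '0 0 0 0 0.6;0 0 0 0 0.6;0 0 0 0 0.65;0 0 0 0 0.65;0 0 -0.15 0 0.65;0 0 -0.3 0 0.65;0 0 -0.4 0 0.7;0 0 -0.3 0 0.8'
python3 - <<'E'
from h import *
for i in range(3): c=capture("wrist")
np.savez("s6",**c);cv2.imwrite("pics/s6.png",c["color"]);go([.579,.0643,.205],9.8)
s=capture("scene");cv2.imwrite("pics/sc2.png",s["color"])
# bright ring top seen in the scene view near predicted place
u=proj(s,[.461,-.329,.046]).round().astype(int);print(u)
g=s["color"].max(2)[u[1]-16:u[1]+17:4,u[0]-20:u[0]+21:4];print(g)
E
```

```text
time_s: 21.4
tcp_pos: [0.4613, -0.3303, 0.0335]
eef_rot: [180.0, -0.0, 9.8]
contact_force: [-0.1, 0.1, -1.2]
gripper_width: 0.0428
gripper_force: 25.0
time_s: 22.4
tcp_pos: [0.4615, -0.3305, 0.2086]
eef_rot: [179.9, -0.1, 9.8]
contact_force: [1.2, 0.0, -0.2]
gripper_width: 0.0663
gripper_force: 0.0
t 22.55 tcp [ 0.4626 -0.3308  0.2089] rot [179.83  -0.3    9.78] now-axes [ 1.2123 -2.4638  0.0251]
 turn -0.0 deg -0.02 shift after turn [ 1.2131 -2.4634  0.0259]
[348 337]
[[155 141 140 136 131 144 150 148 236 230 239]
 [159 140 126 134 139 130 133 152 142 239 227]
 [127 136 141 136 125 143 137 127 139 148 238]
 [154 123 136  84  87  87  92 125 132 128 141]
 [124 162  88  89  94  98  93  89 120 136 130]
 [106 100  86  88  97  98  89  89  88 136 139]
 [100  99  87  92  88  87  89  90  93 137 127]
 [104 102  88  93  95 110 100  95  89 140 141]
 [ 95 104  27  94 100 102  94  97  28  89  97]]
```

```bash
python3 -m inch '0.152 -0.305 0 0 1;0.152 -0.305 0 0 1;0.152 -0.305 0 0 1;0.152 -0.305 0 0 1;0.152 -0.305 0 0 1;0.152 -0.305 0 0 1;0.152 -0.305 0 0 1;0.152 -0.305 0 0 1'
python3 - <<'E'
from h import *
for i in range(4): c=capture("wrist")
np.savez("f1",**c);cv2.imwrite("pics/f1.png",c["color"])
go([.579,.0642,.0825],9.8)
u=proj(c,[.5787,.064,.122]);u2=proj(c,[.5787,.064,.094]);print(u,u2)
g=cv2.cvtColor(c["color"],cv2.COLOR_BGR2GRAY)
# dark gap ring round the spindle and the hub's edge: circles near the prediction
k=cv2.HoughCircles(cv2.resize(g[150:250,220:330],None,fx=4,fy=4,interpolation=cv2.INTER_CUBIC),cv2.HOUGH_GRADIENT,1,8,param1=80,param2=25,minRadius=35,maxRadius=130)
print((k[0][:8]/4+[220,150,0]).round(1) if k is not None else None)
E
```

```text
time_s: 23.6
tcp_pos: [0.5782, 0.0629, 0.2041]
eef_rot: [180.0, 0.2, 9.8]
contact_force: [0.8, -0.4, -0.8]
gripper_width: 0.0873
gripper_force: 0.0
t 23.8 tcp [0.578  0.0621 0.2039] rot [179.97   0.19   9.87] now-axes [ 0.0115 -0.013   0.8094]
 turn 0.0002 deg 0.07 shift after turn [ 0.0088 -0.0126  0.8094]
[274.80466448 216.92746503] [274.71303809 205.88076521]
None
```

```bash
python3 -m inch '0.01 -0.012 0.14 0 1;0 0 0.14 0 1;0 0 0.14 0 1;0 0 0.14 0 1;0 0 0.14 0 1;0 0 0.08 0 0.8;0 0 0.027 0 0.7;0 0 0 0 0.7' 30
python3 -m inch '0 0 0 0 0.4;0 0 0 0 0.3;0 0 0 0 0.3;0 0 0 0 0.3;0 0 0 0 0.3;0 0 0 0 0.3;0 0 0 0 0.3;0 0 0 0 0.3' 30
python3 -c "
from h import *
go([.579,.0642,.0825])"
```

```text
time_s: 24.8
tcp_pos: [0.5801, 0.0632, 0.085]
eef_rot: [180.0, 0.0, 9.8]
contact_force: [0.6, -0.4, -0.3]
gripper_width: 0.0643
gripper_force: 0.0
time_s: 25.8
tcp_pos: [0.5802, 0.0635, 0.0852]
eef_rot: [-180.0, -0.0, 9.8]
contact_force: [-1.3, 1.6, 5.2]
gripper_width: 0.0385
gripper_force: 30.0
t 25.8 tcp [0.5802 0.0635 0.0852] rot [-1.80e+02 -3.00e-02  9.79e+00] now-axes [-0.0071 -0.0058  0.0181]
```

```bash
python3 -m inch '0 0 -0.06 0 0.3;0 0 -0.1 0 0.3;0 0 -0.15 0 0.3;0 0 -0.2 0 0.3;0 0 -0.2 0 0.3;0 0 -0.1 0 0.3;0 0 0 0 0.3;0 0 0 0 0.3'
python3 -c "
from h import *
go([.585,-.336,.205],9.8)"
```

```text
time_s: 26.8
tcp_pos: [0.5792, 0.0633, 0.2051]
eef_rot: [180.0, 0.1, 9.8]
contact_force: [0.4, -0.0, -3.5]
gripper_width: 0.0389
gripper_force: 30.0
t 26.8 tcp [0.5792 0.0633 0.2051] rot [1.80e+02 1.10e-01 9.76e+00] now-axes [-4.1310e-01  2.6299e+00  1.3000e-03]
 turn -0.0001 deg -0.04 shift after turn [-4.1500e-01  2.6296e+00  5.0000e-04]
```

```bash
python3 -m inch '-0.05 0.32 0 0 0.3;-0.052 0.33 0 0 0.3;-0.052 0.33 0 0 0.3;-0.052 0.33 0 0 0.3;-0.052 0.33 0 0 0.3;-0.052 0.33 0 0 0.3;-0.052 0.33 0 0 0.3;-0.052 0.33 0 0 0.3'
python3 - <<'E'
from pads import *
for i in range(4): c=capture("wrist");print(get_state()["contact_force"].round(1))
cv2.imwrite("pics/f2.png",c["color"]);padfit(c,["flange"]);go([.585,-.3368,.085],9.8)
im=c["color"].astype(int)
g=cv2.cvtColor(c["color"],cv2.COLOR_BGR2GRAY)
u=proj(c,[.585,-.3368,.028]).round(1);print(u)
t=capture("top");cv2.imwrite("pics/t2.png",t["color"])
for r in range(0,3):pass
E
```

```text
time_s: 27.8
tcp_pos: [0.5851, -0.3373, 0.2044]
eef_rot: [-179.9, 0.1, 9.8]
contact_force: [1.2, 0.4, -1.7]
gripper_width: 0.0389
gripper_force: 30.0
[ 3.9 -3.8  0.2]
[-0.2  0.8 -3. ]
[ 0.1  0.7 -1.5]
[ 0.4 -0.4 -2.1]
flange 42.0 [ 572.8 -338.7] 80.0
t 28.0 tcp [ 0.5847 -0.3367  0.204 ] rot [-1.799e+02  1.700e-01  9.640e+00] now-axes [0.0043 0.0026 0.7933]
 turn -0.0004 deg -0.16 shift after turn [0.0019 0.0012 0.7933]
[274.4 186.3]
```

```bash
python3 -m inch '0.002 0 0.2 0 0.3;0 0 0.2 0 0.3;0 0 0.2 0 0.3;0 0 0.15 0 0.3;0 0 0.04 0 0.3;0 0 0 0 0.3;0 0 0 0 0.3;0 0 0 0 0.3'
python3 -c "
from h import *
for i in range(2): c=capture('wrist')
cv2.imwrite('pics/f3.png',c['color'])
go([.585,-.3367,.0418],9.8)"
```

```text
time_s: 29.05
tcp_pos: [0.5866, -0.3359, 0.0889]
eef_rot: [180.0, -0.1, 9.8]
contact_force: [0.3, 1.0, -2.0]
gripper_width: 0.0384
gripper_force: 30.0
t 29.15 tcp [ 0.5863 -0.3359  0.0885] rot [ 1.7998e+02 -6.0000e-02  9.7700e+00] now-axes [-0.0097  0.0033  0.3115]
 turn -0.0001 deg -0.03 shift after turn [-0.0094  0.0035  0.3115]
```

```bash
python3 -m inch '-0.008 0.003 0.06 0 0.3;0 0 0.06 0 0.3;0 0 0.06 0 0.3;0 0 0.06 0 0.3;0 0 0.04 0 0.3;0 0 0.027 0 0.3;0 0 0 0 0.3;0 0 0 0 0.3'
python3 -c "
from h import *
go([.585,-.3367,.0412],9.8)"
```

```text
time_s: 30.15
tcp_pos: [0.5851, -0.3365, 0.042]
eef_rot: [180.0, -0.0, 9.8]
contact_force: [0.0, -0.4, -2.1]
gripper_width: 0.0387
gripper_force: 30.0
t 30.15 tcp [ 0.5851 -0.3365  0.042 ] rot [ 1.7999e+02 -2.0000e-02  9.7800e+00] now-axes [-0.001   0.001   0.0051]
 turn -0.0001 deg -0.02 shift after turn [-0.001   0.001   0.0051]
```

```bash
python3 -m inch '0 0 0.004 0 0.3;0 0 0 0 0.55;0 0 0 0 0.6;0 0 0 0 0.6;0 0 0 0 0.65;0 0 -0.15 0 0.65;0 0 -0.4 0 0.7;0 0 -0.4 0 0.8'
python3 - <<'E'
from h import *
for i in range(4): c=capture("wrist")
cv2.imwrite("pics/f4.png",c["color"]);go([.5787,.0642,.205],9.8)
E
```

```text
time_s: 31.15
tcp_pos: [0.5845, -0.3364, 0.1849]
eef_rot: [-180.0, 0.1, 9.8]
contact_force: [0.5, -0.2, -0.9]
gripper_width: 0.0665
gripper_force: 0.0
t 31.35 tcp [ 0.5857 -0.3366  0.1856] rot [179.92  -0.2    9.77] now-axes [ 0.4081 -2.6409 -0.1316]
 turn -0.0001 deg -0.03 shift after turn [ 0.409  -2.6409 -0.1295]
```

```bash
python3 -m inch '0.05 -0.33 -0.02 0 1;0.051 -0.33 -0.02 0 1;0.051 -0.33 -0.02 0 1;0.051 -0.33 -0.02 0 1;0.051 -0.33 -0.02 0 1;0.051 -0.33 -0.01 0 1;0.051 -0.33 0 0 1;0.051 -0.33 0 0 1'
python3 - <<'E'
from h import *
for i in range(4): c=capture("wrist")
cv2.imwrite("pics/b1.png",c["color"])
go([.579,.0642,.0625],9.8)
im=c["color"]
for z in (.122,.072): print(z,proj(c,[.5787,.064,z]).round(1))
# dark hub of the blade
m=(im.max(2)<75);m[250:]=0;m[:,:200]=0;m[:,350:]=0
for k in blobs(cv2.morphologyEx(m.astype(np.uint8),cv2.MORPH_CLOSE,np.ones((3,3))),300): e=cv2.fitEllipse(cv2.convexHull(k));print(np.round(e[0],1),np.round(e[1],1),onz(c,e[0],.072).round(4))
E
```

```text
time_s: 32.35
tcp_pos: [0.5769, 0.0656, 0.1987]
eef_rot: [180.0, 0.1, 9.8]
contact_force: [1.6, -0.4, -0.3]
gripper_width: 0.0877
gripper_force: 0.0
t 32.55 tcp [0.577  0.065  0.1987] rot [1.7998e+02 1.5000e-01 9.8900e+00] now-axes [0.0143 0.0068 0.9078]
 turn 0.0002 deg 0.09 shift after turn [0.012  0.0072 0.9078]
0.122 [279.4 218. ]
0.072 [278.5 199.3]
[277.9 197.6] [56.2 57.5] [0.58   0.0647 0.072 ]
[199.1 189.3] [29.6 52.3] [0.5758 0.1268 0.072 ]
```

```bash
python3 -m inch '0.013 0.004 0.15 0 1;0 0 0.16 0 1;0 0 0.16 0 1;0 0 0.16 0 1;0 0 0.14 0 1;0 0 0.09 0 0.8;0 0 0.03 0 0.75;0 0 0 0 0.75' 40
python3 -c "
from h import *
go([.5793,.0643,.0625])"
```

```text
time_s: 33.55
tcp_pos: [0.58, 0.0635, 0.0667]
eef_rot: [180.0, 0.0, 9.8]
contact_force: [0.6, -0.4, -0.5]
gripper_width: 0.0671
gripper_force: 0.0
t 33.55 tcp [0.58   0.0635 0.0667] rot [179.99   0.     9.76] now-axes [-0.0041 -0.0058  0.0282]
```

```bash
python3 -m inch '-0.003 -0.004 0.025 0 0.75;0 0 0 0 0.5;0 0 0 0 0.4;0 0 0 0 0.4;0 0 0 0 0.4;0 0 0 0 0.4;0 0 0 0 0.4;0 0 0 0 0.4' 40
python3 -m inch '0 0 -0.06 0 0.4;0 0 -0.1 0 0.4;0 0 -0.15 0 0.4;0 0 -0.2 0 0.4;0 0 -0.25 0 0.4;0 0 -0.15 0 0.4;0 0 -0.05 0 0.4;0 0 0 0 0.4'
python3 -c "
from h import *
go([.468,-.2055,.205],9.8)"
```

```text
time_s: 34.55
tcp_pos: [0.5795, 0.0644, 0.0632]
eef_rot: [180.0, -0.0, 9.8]
contact_force: [-1.5, 1.4, 5.4]
gripper_width: 0.0441
gripper_force: 40.0
time_s: 35.55
tcp_pos: [0.5792, 0.0644, 0.207]
eef_rot: [-180.0, -0.0, 9.8]
contact_force: [-0.9, -0.2, -2.3]
gripper_width: 0.0441
gripper_force: 40.0
t 35.55 tcp [0.5792 0.0644 0.207 ] rot [-1.7998e+02 -2.0000e-02  9.7600e+00] now-axes [-1.0355  1.6478  0.0126]
 turn -0.0001 deg -0.04 shift after turn [-1.0365  1.6471  0.0136]
```

```bash
python3 -m inch '-0.13 0.206 0 0 0.4;-0.13 0.206 0 0 0.4;-0.13 0.206 0 0 0.4;-0.13 0.206 0 0 0.4;-0.13 0.206 0 0 0.4;-0.13 0.206 0 0 0.4;-0.13 0.206 0 0 0.4;-0.126 0.206 0 0 0.4'
python3 -m inch '0 0 0.16 0 0.4;0 0 0.2 0 0.4;0 0 0.2 0 0.4;0 0 0.15 0 0.4;0 0 0.06 0 0.4;0 0 0 0 0.4;0 0 0 0 0.4;0 0 0 0 0.4'
python3 - <<'E'
from h import *
for i in range(3): c=capture("wrist")
cv2.imwrite("pics/b3.png",c["color"]);go([.468,-.2055,.042],9.8)
E
```

```text
time_s: 36.55
tcp_pos: [0.4668, -0.2065, 0.2056]
eef_rot: [-180.0, 0.1, 9.8]
contact_force: [0.4, -0.7, -2.4]
gripper_width: 0.044
gripper_force: 40.0
time_s: 37.55
tcp_pos: [0.4687, -0.2056, 0.0923]
eef_rot: [180.0, -0.1, 9.8]
contact_force: [0.6, -0.6, -1.5]
gripper_width: 0.044
gripper_force: 40.0
t 37.7 tcp [ 0.4684 -0.2056  0.0919] rot [ 1.7999e+02 -6.0000e-02  9.7700e+00] now-axes [-0.0031 -0.0014  0.3329]
 turn -0.0001 deg -0.03 shift after turn [-0.0027 -0.0013  0.3329]
```

```bash
python3 -m inch '-0.002 0 0.06 0 0.4;0 0 0.06 0 0.4;0 0 0.06 0 0.4;0 0 0.06 0 0.4;0 0 0.05 0 0.4;0 0 0.035 0 0.4;0 0 0 0 0.4;0 0 0 0 0.4'
python3 -c "
from h import *
go([.468,-.2055,.0412],9.8)"
```

```text
time_s: 38.7
tcp_pos: [0.4681, -0.2057, 0.0429]
eef_rot: [180.0, -0.0, 9.8]
contact_force: [0.1, 0.8, -2.1]
gripper_width: 0.0443
gripper_force: 40.0
t 38.7 tcp [ 0.4681 -0.2057  0.0429] rot [ 1.7999e+02 -2.0000e-02  9.7800e+00] now-axes [-0.0003 -0.0014  0.0112]
 turn -0.0001 deg -0.02 shift after turn [-0.0003 -0.0014  0.0112]
```

```bash
python3 -m inch '0 0 0.008 0 0.4;0 0 0 0 0.6;0 0 0 0 0.7;0 0 0 0 0.7;0 0 0 0 0.75;0 0 -0.15 0 0.75;0 0 -0.4 0 0.8;0 0 -0.4 0 0.8'
python3 -m inch '-0.1 0.1 -0.2 0 1;-0.1 0.1 -0.2 0 1;-0.1 0.1 -0.2 0 1;-0.1 0.1 0 0 1;0 0.1 0 0 1;0 0 0 0 1;0 0 0 0 1;0 0 0 0 1'
python3 - <<'E'
from h import *
for i in range(2): c=capture("wrist")
s=capture("scene")["color"][250:400,225:465];w=cv2.resize(c["color"],(450,338))
s=cv2.resize(s,(350,219));o=np.zeros((338,800,3),np.uint8);o[:,:450]=w;o[:219,450:]=s;cv2.imwrite("pics/end.png",o);go([0,0,0])
E
```

```text
time_s: 39.7
tcp_pos: [0.4674, -0.2057, 0.1854]
eef_rot: [-180.0, 0.1, 9.8]
contact_force: [0.9, -0.6, 0.0]
gripper_width: 0.0698
gripper_force: 0.0
time_s: 40.7
tcp_pos: [0.4217, -0.2894, 0.2736]
eef_rot: [-180.0, 0.0, 9.8]
contact_force: [0.5, 1.1, -0.1]
gripper_width: 0.0877
gripper_force: 0.0
t 40.85 tcp [ 0.4216 -0.2894  0.2739] rot [-1.80e+02  1.00e-02  9.81e+00] now-axes [-2.441  -2.38    1.8263]
```

View pics/end.png

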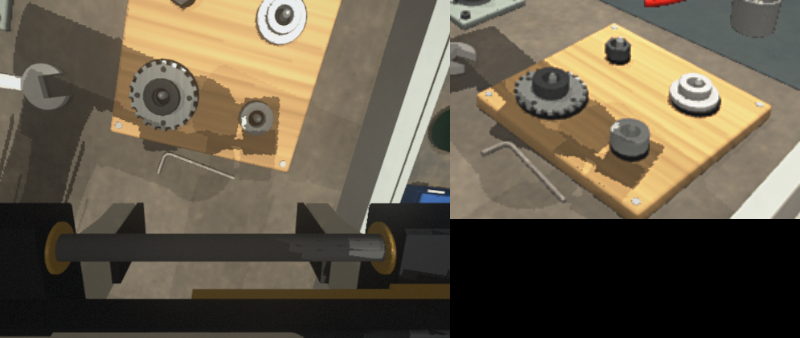

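All four parts lie flat on their pads. In the wrist half the blade is at (163,96), the spacer at (256,118) and the flange at (284,14). The nut is at (618,48) in the scene half. The gripper is clear of everything.

```bash
python3 -c "
from plant import *
print(close_job())"
```

```text
the job is handed in; nothing more can be done
None
```

The nut, spacer ring, flange and blade were lifted off one at a time from the top, and each was lowered over its matching pin to lie flat and the right way up; the job was handed in at about 41 s with the gripper clear of everything.

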